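# Gauge the opening of a crimping head with a wedge feeler

### The job

Lift the red-handled wedge gauge out of its wooden stand and slide its blade straight down between the two spring-backed brass plates of the crimping head until it drags snugly on both and each plate has been pushed back about two millimetres; do not ram it in, and keep its handle clear of the plates. Finish while still holding the gauge still and upright at that depth, without letting go, so that the opening can be read off. Leave the ribbon roll, the iron weight and the marker pen where they are.

Things in the scene. Friction and masses are not known exactly. Their poses are not given: they have to be found in the camera images.
- gauge_grip (a point): centre of the gauge's red block handle (25 mm along its x, 34 mm along its y, 50 mm high along z); z is up. The gauge is symmetric about x and y and weighs about 90 g. It starts upright in the stand, its handle resting on the stand's top and its blade hanging in the slot. Grip it across its 25 mm, from above.
- gauge_tip (a point): lower end of the gauge's steel blade, 100 mm below the handle's centre. The blade is 24 mm wide (along y) and 75 mm long; it is a wedge, 3 mm thick (along x) at this end and 16 mm thick where it meets the handle.
- gauge_shoulder (a point): centre of the underside of the handle, where the blade begins, 25 mm below the handle's centre and 75 mm above the tip; axes as the gauge's.
- gauge: the whole wedge gauge, red handle and steel blade; origin at the middle of the handle's underside, axes as gauge_grip.
- stand: wooden stand of the gauge, fixed, 62 x 62 mm and 88 mm high, origin under its centre on the table; a vertical slot 18 mm (x) by 27 mm (y) goes through its middle. The gauge lifts straight out of it, by 80 mm or more.
- jaw_mouth (a point): middle of the gap between the two brass plates (within 1.5 mm; the true middle lies midway between plate_a and plate_b), at the height of its narrow throat, 85 mm above the table. x is across the gap (from plate to plate), y along it, z up. The plates are 50 mm long in y and the gap runs 70 mm down from here.
- plate_a (a point): upper inner edge (throat) of the brass plate on the -x side of jaw_mouth; it moves with the plate. Above the throat the plates have flared lips (35 degrees from upright) that widen the mouth by about 7 mm on each side and end 11 mm above the throat.
- plate_b (a point): upper inner edge (throat) of the brass plate on the +x side of jaw_mouth; it moves with the plate.
- jaw_a (a joint): how far plate a has been pushed back outwards, m; 0 at rest, 0.008 at its stop. Springs resist: 2 N to start, 1.5 N more per mm. The gap at rest differs from start to start, 3.5 to 8.5 mm, so the depth at which the wedge is snug does too (5.8 mm of depth per mm of opening).
- jaw_b (a joint): the same for plate b. With both plates back 2 mm the downward push on the gauge is roughly 5 to 7 N while it slides, and falls to 2 to 6 N once it stops.
- crimper: the crimping head, fixed; origin on the table under jaw_mouth, axes the same. Its grey base is 124 x 80 mm; the aluminium mounts behind the plates are 80 mm high and end 50 mm from the middle in x.
- mount_a: fixed aluminium mount that carries plate a on the -x side; origin as crimper, to 1.5 mm.
- mount_b: the same for plate b, +x side.
- ribbon: yellow ribbon roll, 55 mm across and 32 mm high, origin under its centre; bystander.
- iron_weight: black iron knob weight, 52 mm across and 50 mm high, origin under its centre; bystander.
- pen: black and white marker pen lying down, 135 mm long, origin under its centre; bystander.
There are look-alikes about, which are no part of the job. Of the things like the gauge, leave any that is blue or turquoise; of the rest the larger one is meant.

How it is judged (in metres and radians):
On the way, in this order (a step that is already met when the one before it is completed fails the run):
1. the gauge is lifted clear of its stand in the gripper (height (world z) of gauge_tip above 0.092 m and contact force between the fingers and gauge above 2 N), for 0.2 s.
2. the blade is snug between both plates (value of joint jaw_a between 0.0006 and 0.0035 m and value of joint jaw_b between 0.0006 and 0.0035 m and contact force between gauge and mount_a above 1 N and contact force between gauge and mount_b above 1 N and contact force between the fingers and gauge above 2 N and z of gauge_shoulder in the frame of jaw_mouth above 0.0115 m and z of gauge_tip in the frame of jaw_mouth below -0.015 m and y of gauge_tip in the frame of jaw_mouth between -0.015 and 0.015 m and angle between gauge_grip's own z axis and vertical below 0.12 rad and angle between the x axis of gauge_grip and the x axis of jaw_mouth, either way round below 0.2 rad and linear speed of gauge below 0.01 m/s), for 0.3 s.
At the end, for the whole second after the job is handed in: gauge gripped (2 N+) and still; each plate pushed back 0.6 to 3.5 mm with over 1 N by the blade; tip 15 mm or more below the throat, handle underside over 11.5 mm above it; tip within 15 mm of the middle along the gap; tilt under 0.12 rad, turned under 0.2 rad from the gap (all of step 2); the arm keeps its last pose, push and grip.
It fails at once if a plate is rammed back (over 6.5 mm) (value of joint any of jaw_a, jaw_b above 0.0065 m).
It fails at once if the ribbon roll is pushed away (over 20 mm) (distance of ribbon from where it was at the start of the episode above 0.02 m).
It fails at once if the iron weight is pushed away (over 20 mm) (distance of iron_weight from where it was at the start of the episode above 0.02 m).
It fails at once if the marker pen is pushed away (over 20 mm) (distance of pen from where it was at the start of the episode above 0.02 m).
It also fails if it takes over 51 s, if anything falls off the work surface, if the arm or the gripper's body presses on something with over 40 N, if the wrist force passes 120 N, or if a joint passes its speed limit or range.

### The arm

A 6-joint arm with a two-finger parallel gripper is mounted at the origin on the work surface; the furniture and walls round the work are solid. World frame = base frame: x ahead of the robot, y to its left, z up, the work surface at z = 0. Lengths are in mm, angles in rad, forces in N, time in s.
With the tool pointing down it reaches from about 375 to 825 mm from the base axis. Payload 5.5 kg.
Tool frame: the origin (TCP) lies at the very end of the fingers, on their centre line; the grasp point (between the pads) lies 19 mm behind it; z points along the fingers, x is the direction in which the jaws open and shut, and the axes are right-handed (so a half turn about z gives the same grasp; the last joint's range is limited). The gripper opens to 85 mm and grips with 20 to 120 N. Pads are 22 mm wide; open, the fingers measure 114 mm over their backs; the gripper's body (76 mm by 85 mm) begins 54 mm behind the grasp point. The pads swing forward as they close: fully open they stand 13 mm farther back than shut.
Start: joints at [0, 0.314, -0.047, 1.21, 0, 1.571], TCP at [599.996, -0, 231.299] pointing down, gripper open.
Joint ranges: [-2.67, 2.67], [-0.69, 1.73], [-1.03, 1.25], [-2.08, 2.16], [-1.42, 1.45], [-3.14, 3.14]. Speed limits (rad/s): [2.39, 2.39, 3.01, 3.14, 3.14, 3.14].

### API

Orientations are given as a rotation vector (axis times angle).
In Python, from rig import bot gives the robot as it stands.
- The arm moves only by the shell command python3 -m crank 'ROWS' [OPENING] [FORCE]. ROWS is JSON, a list of rows, each a list of 2 entries, a list of its own where there are three numbers: the shift along the tool's x, y, z in cm, then the turn, a rotation vector about the tool's x, y, z in degrees. A call has 1 to 5 rows; each row is the pose to reach, as a shift and turn from the pose measured when the call began, along the tool's axes at that moment; what a row does not reach only later rows make up. A row lasts 1/8 s, in which the tool goes at most 62.5 mm and 10.7 degrees, less where a joint would pass 70% of its speed; a pose out of reach is approached as far as the arm can. A call with a gripper value outside its range is refused whole. OPENING is the opening, from -1 (shut) to 1 (fully open), set as the call begins (- or left out, the last holds). The fingers move at their own pace and stop on an object; FORCE is the grip in N (left out, the last holds). Time passes only in rows, so rows that repeat a pose let the fingers close. It gives the time, the measured TCP pose, the force and the opening at its end, in the units of the state.
- bot.get_state(): the state, without advancing time (a new reading comes with each control period).
- bot.capture(name): name is "scene" or "side" or "wrist"; returns a dict with "pixels" (400x640x3 uint8, red, green, blue), "range_z" (400x640 float32, mm along the optical axis (not along the pixel's ray), 0 where there is no reading), "fx", "fy", "cx", "cy" (pixels), "xyz" and "attitude" of the camera in the world. Camera axes: x right, y up, looking along -z (the intrinsics and any distortion apply to the point x, -y, -z); pixel columns grow to the right and rows downward; lengths in mm; the calibration is good to about 2 mm. A picture is of the moment at which its call begins.
- bot.job_done(): hands the job in, once; it reports no verdict.
The state is a dict: "t": time; "joint_positions": joint angles; "qd": joint speeds; "joint_torque": joint torques, N m; "tcp_pos": TCP position; "eef_rot": TCP orientation; "contact_force": force on the tool from outside, world axes, zero at the start; "wrist_torque": the same for the moment, N m; "width": finger opening in mm.
Only numpy, scipy, OpenCV 4.12 (cv2) and the standard library are available. Lean on these libraries where they do the work, as an engineer would, in place of code of your own. Each camera call takes 0.05 s, during which the arm holds its last target.

## Working session

There is one attempt and no reset: what is moved stays moved. The work goes in short steps, Python scripts to look and compute and a shell command to move; the robot and the scene stay as the last step left them, time stands still between calls to the robot, and variables do not carry over. Pictures are saved under pics/ and viewed, and the job is handed in when it is done.

```bash
ls; mkdir -p pics
cat > h.py <<'E'
import numpy as np, cv2
from scipy.spatial.transform import Rotation as R
from rig import bot
def cap(n):
    c=bot.capture(n); return c
def save(c,name,crop=None,scale=1):
    im=c["pixels"][:,:,::-1]
    if crop: u0,v0,u1,v1=crop; im=im[v0:v1,u0:u1]
    if scale!=1: im=cv2.resize(im,None,fx=scale,fy=scale,interpolation=cv2.INTER_CUBIC)
    cv2.imwrite("pics/"+name,im)
def rot(a):
    a=np.array(a)
    return a if a.shape==(3,3) else (R.from_rotvec(a).as_matrix() if a.size==3 else R.from_quat(a).as_matrix())
def cloud(c):
    z=c["range_z"].astype(float); h,w=z.shape
    u,v=np.meshgrid(np.arange(w),np.arange(h))
    p=np.stack([(u-c["cx"])/c["fx"]*z,-(v-c["cy"])/c["fy"]*z,-z],-1)
    P=p@rot(c["attitude"]).T+np.array(c["xyz"]); P[z==0]=np.nan
    return P
E
python3 - <<'E'
from h import *
print(bot.get_state())
for n in ["scene","side","wrist"]:
    c=cap(n); save(c,n+"0.png"); np.savez(""+n+"0.npz",**c)
    print({k:v for k,v in c.items() if k not in("pixels","range_z")}, c["range_z"].min(),c["range_z"].max())
E
```

```text
pics
{'t': 0.0, 'joint_positions': array([ 1.81982820e-05,  3.14233445e-01, -4.80802830e-02,  1.21019835e+00,
       -1.01284799e-05,  1.57081211e+00]), 'qd': array([-4.08067096e-04,  1.36421909e-03,  7.75989508e-04,  2.07566405e-04,
       -5.29436001e-04,  6.86715258e-05]), 'joint_torque': array([ 1.69644722e-03, -5.39594257e+01,  3.39749372e+01,  1.94567809e-02,
        9.49871333e-05,  6.01428906e-05]), 'tcp_pos': array([5.99420156e+02, 7.55690304e-03, 2.30429589e+02]), 'eef_rot': array([ 3.14158134e+00,  3.81015664e-06, -2.69508759e-03]), 'contact_force': array([-0.83308097, -1.16500404,  0.21150566]), 'wrist_torque': array([ 0.00233802,  0.03631183, -0.04914782]), 'width': 85.51407141149059}
{'fx': 515.4895256010454, 'fy': 515.4895256010454, 'cx': 320.2395968844172, 'cy': 201.478816027732, 'xyz': array([-358.26673497, -696.0433369 , 1012.44421769]), 'attitude': array([ 0.86892109, -0.38385592, -0.79310619])} 0.0 3510.7998
{'fx': 375.06959618603213, 'fy': 375.06959618603213, 'cx': 318.31595027755156, 'cy': 198.80309461626578, 'xyz': array([603.957735  , 876.79776339, 700.34463603]), 'attitude': array([0.06196352, 1.35210636, 2.76230676])} 0.0 3999.9927
{'fx': 290.1705784212582, 'fy': 290.1705784212582, 'cx': 323.470857840398, 'cy': 195.43084204583286, 'xyz': array([599.02055027,  82.35352295, 372.91881053]), 'attitude': array([-0.32907251,  0.00064483,  0.00093864])} 0.0 1526.8253
```

View pics/scene0.png

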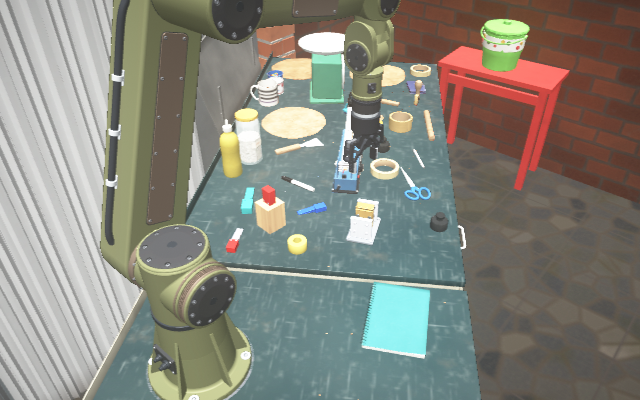

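View pics/side0.png

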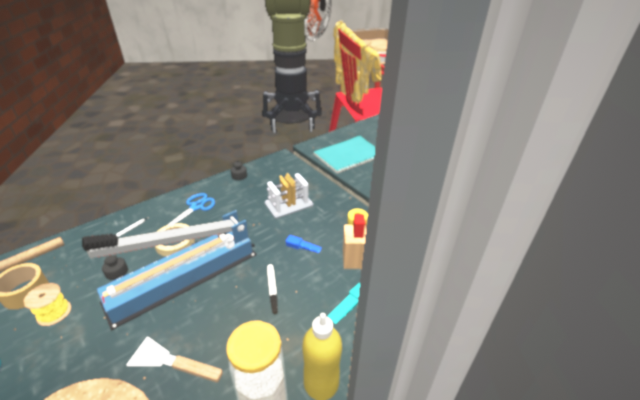

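View pics/wrist0.png

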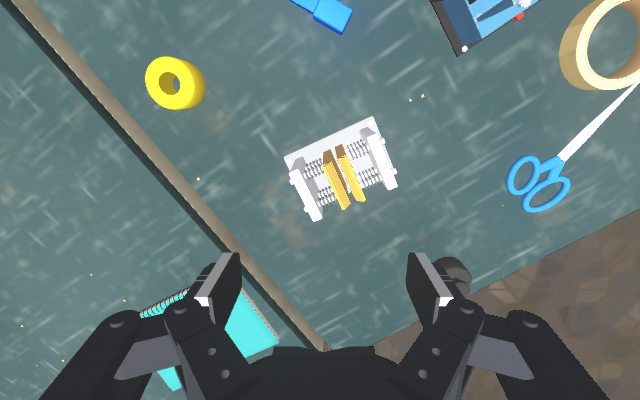

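Candidates for the gauge in the scene view are the red one upright in the stand (268,200), a small red one lying down (235,240), a blue one (312,209) and a turquoise one (248,200). The red one in the wooden stand fits: it is the larger non-blue one and stands upright. I'll confirm in an enlarged crop and measure.

Run:
```python
from h import *
c=dict(np.load("scene0.npz")); c={k:(v if v.ndim else float(v)) for k,v in c.items()}
save(c,"scene_crop.png",(215,160,455,270),3.3)
w=dict(np.load("wrist0.npz")); w={k:(v if v.ndim else float(v)) for k,v in w.items()}
save(w,"wrist_crop.png",(270,100,410,230),4.5)
P=cloud(c); im=c["pixels"].astype(int)
m=(im[...,0]>130)&(im[...,1]<60)&(im[...,2]<60)
m[:180]=0;m[:,:220]=0;m[:,330:]=0
n,l,s,ce=cv2.connectedComponentsWithStats(m.astype(np.uint8))
for i in range(1,n):
    if s[i,4]>20:
        p=P[l==i]; print(s[i],np.nanmin(p,0),np.nanmedian(p,0),np.nanmax(p,0))
# top of red handle
p=P[m]; top=p[np.abs(p[:,2]-np.nanpercentile(p[:,2],97))<4]; print("top",top.mean(0),len(top),cv2.minAreaRect(top[:,:2].astype(np.float32)))
# stand
sub=P[185:235,250:292].reshape(-1,3); ci=im[185:235,250:292].reshape(-1,3)
for z0 in(88,):
    q=sub[(np.abs(sub[:,2]-z0)<4)]; print("stand top",len(q),q.mean(0),cv2.minAreaRect(q[:,:2].astype(np.float32)))
q=sub[(sub[:,2]>15)&(sub[:,2]<84)]; print(cv2.minAreaRect(q[:,:2].astype(np.float32)))
# table height check
print("table",P[250,360],P[230,230])
W=cloud(w); 
print("wrist table",W[230,250],W[60,250])
```

```text
top [nan nan nan] 0 ((0.0, 0.0), (0.0, 0.0), 0.0)
stand top 181 [447.26142375 220.64515879  87.58940087] ((454.3387451171875, 228.6216583251953), (65.78477478027344, 66.81591796875), 84.74085998535156)
((473.1204833984375, 300.1758117675781), (225.23654174804688, 75.78842163085938), 75.96878051757812)
table [545.08502782 -45.1387274   -4.38444302] [354.82600132 306.24819604   0.43502026]
wrist table [ 4.94928721e+02 -9.66830321e+01  3.06679785e-01] [512.49229493 122.63296931  -0.54623233]
  return np.nanmean(a, axis, out=out, keepdims=keepdims)
<stdin>:14: RuntimeWarning: Mean of empty slice.
  ret = um.true_divide(
```

View pics/scene_crop.png

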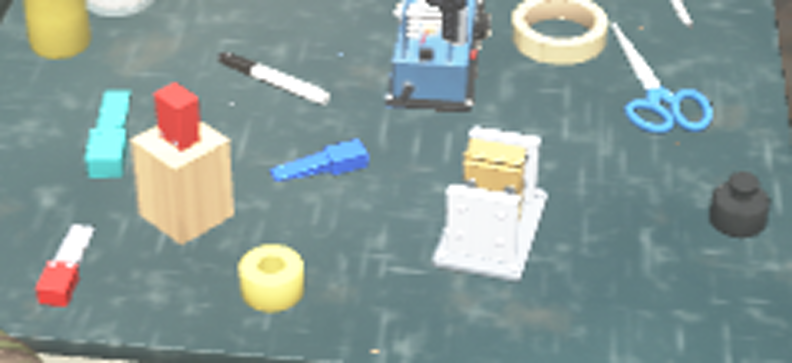

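View pics/wrist_crop.png

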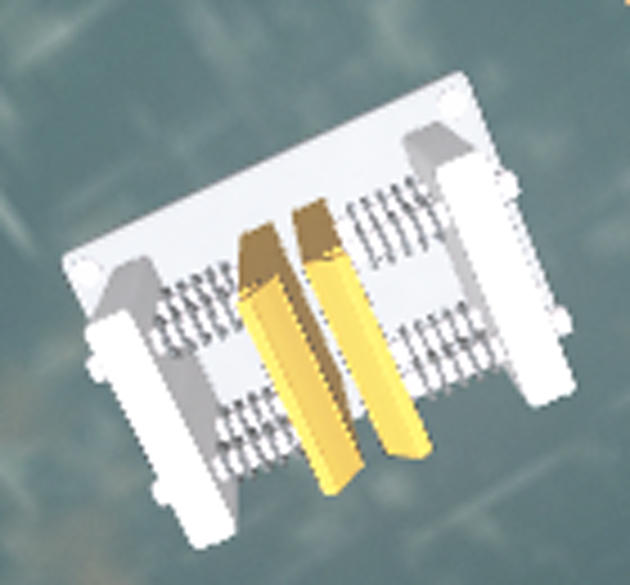

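The crop confirms it: the large red handle stands in the wooden stand at scene (268,200), and the other red one is small and lying loose. I'll move the wrist camera over the stand.

```bash
python3 -m crank '[[[-4,-4,-2],[0,0,0]],[[-8,-8,-4],[0,0,0]],[[-12,-12,-6],[0,0,0]],[[-15,-15,-6],[0,0,0]],[[-15,-15,-6],[0,0,0]]]' 1
python3 - <<'E'
from h import *
c=cap("wrist"); save(c,"wrist1.png"); np.savez("wrist1.npz",**c); print(c["xyz"],c["attitude"])
w=dict(np.load("wrist0.npz")); w={k:(v if v.ndim else float(v)) for k,v in w.items()}
P=cloud(w); im=w["pixels"].astype(int)
reg=np.zeros(im.shape[:2],bool); reg[100:230,270:410]=1
br=reg&(im[...,0]-im[...,2]>60)
p=P[br]; print("brass",len(p),np.nanmax(p[:,2]))
h=p[p[:,2]>92]; print(len(h))
km=cv2.minAreaRect(h[:,:2].astype(np.float32)); print(km)
m=P[reg]; mm=m[(abs(m[:,2]-80)<4)]; 
print("80 level",len(mm),cv2.minAreaRect(mm[:,:2].astype(np.float32)))
base=m[(m[:,2]>4)&(m[:,2]<20)]; print("base",len(base),np.median(base[:,2]),cv2.minAreaRect(base[:,:2].astype(np.float32)))
E
```

```text
t: 0.78
tcp_pos: [447.9, 151.5, 291.3]
eef_rot: [-3.141, -0.006, 0.002]
contact_force: [0.8, 0.3, -0.8]
width: 85.6
[447.08724836 233.78553848 433.70559917] [-0.32859212 -0.00041748  0.00457531]
brass 1321 97.23267477657379
524
((619.5090942382812, -0.3110542297363281), (26.741867065429688, 50.16608810424805), 24.99424934387207)
80 level 1381 ((619.4563598632812, -0.22463226318359375), (99.99240112304688, 61.8978157043457), 24.80689811706543)
base 2210 9.852678938133124 ((619.0594482421875, -0.25380706787109375), (123.71935272216797, 79.34538269042969), 24.764698028564453)
```

View pics/wrist1.png

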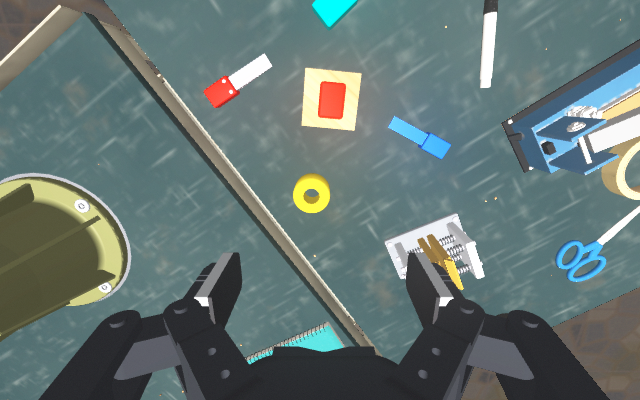

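The wrist view shows the red handle on the stand at (332,100), the ribbon roll at (311,193) and the crimper at (437,250).

Run:
```python
from h import *
w=dict(np.load("wrist1.npz")); w={k:(v if v.ndim else float(v)) for k,v in w.items()}
P=cloud(w); im=w["pixels"].astype(int)
reg=np.zeros(im.shape[:2],bool); reg[60:140,295:370]=1
red=reg&(im[...,0]>100)&(im[...,1]<110)&(im[...,2]<110)
p=P[red]; print(len(p),np.nanmax(p[:,2]))
h=p[abs(p[:,2]-138)<4]; print(len(h),h.mean(0),cv2.minAreaRect(h[:,:2].astype(np.float32)))
m=P[reg]; s=m[abs(m[:,2]-88)<4]; print(len(s),s[:,2].mean(),cv2.minAreaRect(s[:,:2].astype(np.float32)))
w0=dict(np.load("scene0.npz"));
st=bot.get_state(); print(st["tcp_pos"],st["eef_rot"],st["joint_positions"])
```

```text
876 140.32178069041123
871 [454.67887067 230.79139611 137.6559367 ] ((454.68853759765625, 230.53976440429688), (33.031620025634766, 24.162878036499023), 84.97029876708984)
2237 87.83435127126226 ((454.707275390625, 230.3378143310547), (62.050540924072266, 62.11420440673828), 84.848876953125)
[448.99151528 150.66663559 291.0032124 ] [ 3.14150076e+00  3.84357295e-03 -1.31077276e-03] [ 3.23633720e-01  5.65848160e-02 -2.24568292e-01  1.29046299e+00
  1.79741176e-04  1.89198301e+00]
```

```bash
python3 -m crank '[[[0.2,-2.6,3],[0,0,1.7]],[[0.4,-5.3,6],[0,0,3.4]],[[0.6,-7.9,9.1],[0,0,5.1]],[[0.6,-7.9,9.1],[0,0,5.1]],[[0.6,-7.9,9.1],[0,0,5.1]]]' 1
python3 - <<'E'
from h import *
c=cap("wrist"); save(c,"wrist2.png"); np.savez("wrist2.npz",**c); print(c["xyz"],c["attitude"])
s=bot.get_state(); T=R.from_rotvec(s["eef_rot"]); print(s["t"],s["tcp_pos"],T.as_matrix().round(3))
d=np.array([454.7,230.4,s["tcp_pos"][2]])-s["tcp_pos"]; print(T.inv().apply(d))
E
```

```text
t: 1.45
tcp_pos: [455.4, 228.8, 200.2]
eef_rot: [3.138, -0.137, -0.001]
contact_force: [-0.8, 0.3, 0.7]
width: 85.6
[462.04274621 310.94208484 342.56264161] [-0.3297103   0.01426613 -0.08559357]
1.5 [455.65355544 228.8765907  200.81313661] [[ 0.996 -0.087  0.   ]
 [-0.087 -0.996 -0.   ]
 [ 0.     0.    -1.   ]]
[-1.08312898e+00 -1.43418106e+00 -4.14314914e-04]
```

View pics/wrist2.png

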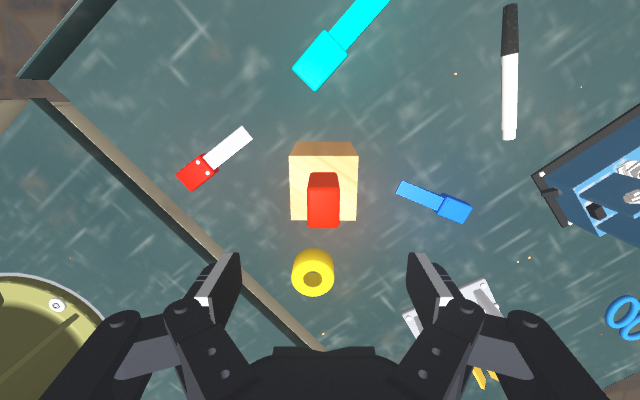

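The view shows the handle at (323,200), square to the image and centred between the fingers. I'll re-measure, then descend.

Run:
```python
from h import *
w=dict(np.load("wrist2.npz")); w={k:(v if v.ndim else float(v)) for k,v in w.items()}
P=cloud(w); im=w["pixels"].astype(int)
reg=np.zeros(im.shape[:2],bool); reg[130:235,280:370]=1
m=P[reg]
for z in (138,88):
    s=m[abs(m[:,2]-z)<3]; print(z,len(s),s[:,2].mean(),cv2.minAreaRect(s[:,:2].astype(np.float32)))
```

```text
138 1305 137.5822219409068 ((454.91888427734375, 231.02833557128906), (33.37382125854492, 24.831974029541016), 83.98274993896484)
88 2827 87.85124474122462 ((454.7599182128906, 230.5926513671875), (62.031402587890625, 62.168338775634766), 85.03097534179688)
```

```bash
python3 -m crank '[[[-0.1,-0.1,3.5],[0,0,0]],[[-0.1,-0.1,6.5],[0,0,0]],[[-0.1,-0.1,9],[0,0,0]],[[-0.1,-0.1,10.5],[0,0,0]],[[-0.1,-0.1,10.5],[0,0,0]]]' 1
```

```text
t: 2.12
tcp_pos: [454.7, 229.3, 95.8]
eef_rot: [3.138, -0.139, -0.001]
contact_force: [-0.0, -0.3, 0.4]
width: 85.2
```

```bash
python3 -m crank '[[[0,0,0],[0,0,0]],[[0,0,0],[0,0,0]],[[0,0,0],[0,0,0]],[[0,0,0],[0,0,0]],[[0,0,0],[0,0,0]]]' -1 45;python3 -m crank '[[[0,0,0],[0,0,0]],[[0,0,0],[0,0,0]],[[0,0,0],[0,0,0]]]'
python3 - <<'E'
from h import *
c=cap("wrist"); save(c,"wrist3.png"); np.savez("wrist3.npz",**c)
s=bot.get_state();print(s["t"],s["tcp_pos"],s["eef_rot"],s["contact_force"],s["wrist_torque"],s["width"])
E
```

```text
t: 2.75
tcp_pos: [455.2, 229.6, 96.4]
eef_rot: [3.138, -0.138, 0.001]
contact_force: [-1.4, -1.0, 6.4]
width: 24.5
t: 3.12
tcp_pos: [455.2, 229.6, 96.4]
eef_rot: [3.138, -0.139, 0.001]
contact_force: [-0.6, -0.1, 3.0]
width: 24.6
3.175 [455.12233143 229.57616051  96.34699479] [ 3.13842648e+00 -1.38518868e-01  7.29807550e-04] [-1.6463208  -0.2420824   2.46430305] [-0.046994    0.06529274  0.08963889] 24.644599601021092
```

View pics/wrist3.png

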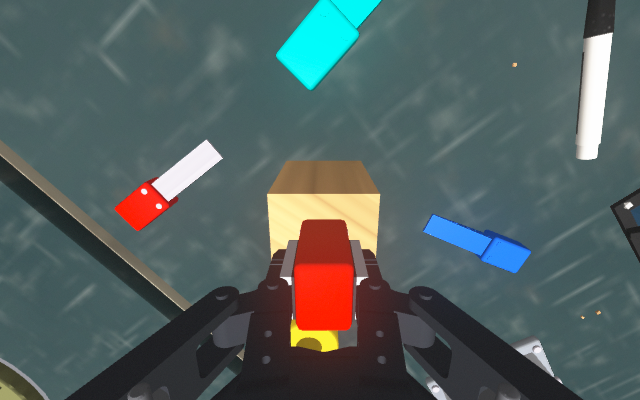

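The handle is gripped at (324,275) with 24.6 mm between the fingers. Next I lift it straight up.

```bash
python3 -m crank '[[[0,0,-1],[0,0,0]],[[0,0,-3],[0,0,0]],[[0,0,-5],[0,0,0]],[[0,0,-7],[0,0,0]],[[0,0,-9],[0,0,0]]]';python3 -m crank '[[[0,0,-1.5],[0,0,0]],[[0,0,-3],[0,0,0]],[[0,0,-3.5],[0,0,0]],[[0,0,-3.5],[0,0,0]],[[0,0,-3.5],[0,0,0]]]'
python3 - <<'E'
from h import *
c=cap("scene"); save(c,"scene4.png",(180,100,480,300),2.6)
c=cap("wrist"); save(c,"wrist4.png")
s=bot.get_state();print(s["t"],s["tcp_pos"],s["eef_rot"],s["contact_force"],s["wrist_torque"],s["width"])
T=R.from_rotvec(s["eef_rot"])
print(T.inv().apply(np.array([619.4,-0.25,s["tcp_pos"][2]])-s["tcp_pos"]), (T.inv()*R.from_rotvec([0,0,np.radians(24.85)])*R.from_rotvec([np.pi,0,0])).as_rotvec(degrees=True))
E
```

```text
t: 3.8
tcp_pos: [454.9, 229.5, 187.3]
eef_rot: [3.138, -0.139, 0.001]
contact_force: [0.4, 0.7, 0.1]
width: 24.7
t: 4.42
tcp_pos: [454.5, 229.3, 221.6]
eef_rot: [3.138, -0.138, -0.001]
contact_force: [-0.2, -0.7, -0.7]
width: 24.8
4.525 [454.50379918 229.32511408 221.61706967] [ 3.13777084e+00 -1.38558528e-01 -1.23881951e-03] [ 0.46854959 -0.56582192 -1.57846193] [-0.01399513  0.00787274 -0.00128617] 24.340892361979073
[1.84490205e+02 2.14146803e+02 3.16823797e-02] [  0.03339067   0.05416799 -29.90687663]
```

View pics/scene4.png

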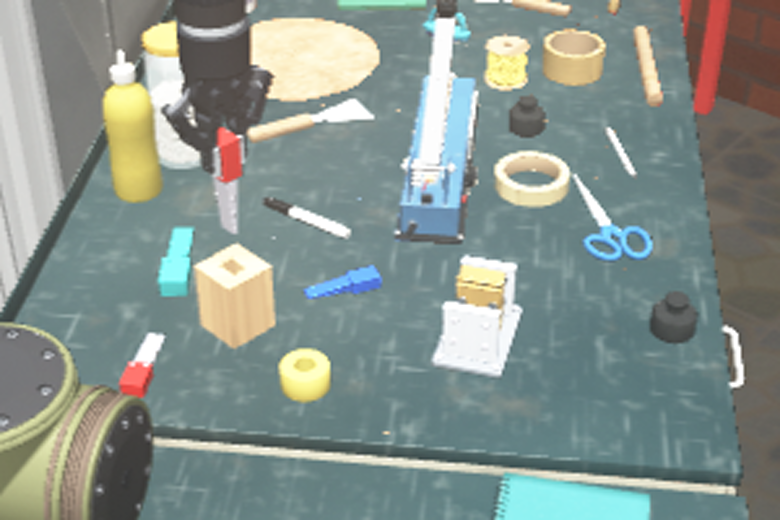

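View pics/wrist4.png

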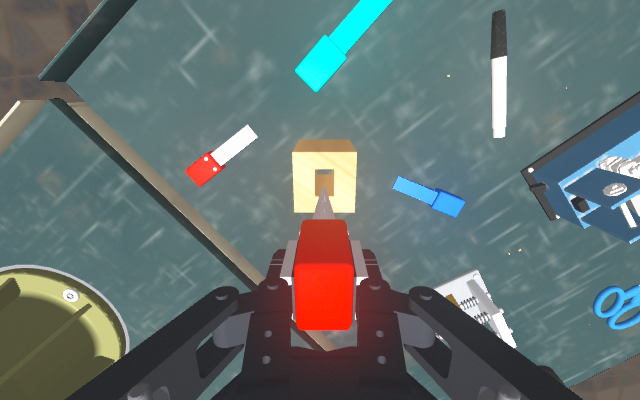

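The gauge hangs upright in the gripper at crop (230,175) and the stand is empty. I'll carry it toward the crimper.

```bash
python3 -m crank '[[[2,2.3,0],[0,0,-3]],[[5,5.8,0],[0,0,-8]],[[8,9.3,0],[0,0,-13]],[[11,12.8,0],[0,0,-18]],[[14,16.2,0],[0,0,-23]]]'
cat > go.py <<'E'
from h import *
import sys
s=bot.get_state();print(s["t"],s["tcp_pos"],s["eef_rot"],s["contact_force"],s["wrist_torque"],s["width"])
T=R.from_rotvec(s["eef_rot"])
print(T.inv().apply(np.array([619.4,-0.25,s["tcp_pos"][2]])-s["tcp_pos"]), (T.inv()*R.from_rotvec([0,0,np.radians(24.85)])*R.from_rotvec([np.pi,0,0])).as_rotvec(degrees=True))
E
python3 go.py
```

```text
t: 5.15
tcp_pos: [580.2, 54.3, 221.1]
eef_rot: [3.102, 0.494, -0.003]
contact_force: [0.1, -0.3, -1.2]
width: 24.6
5.15 [580.19756414  54.28829312 221.14251191] [ 3.10202791e+00  4.94194151e-01 -2.52513606e-03] [ 0.10045373 -0.25743059 -1.15699212] [ 0.01921528  0.00401238 -0.01259566] 24.570157605959302
[ 2.03144898e+01  6.40201329e+01 -2.17631421e-02] [ 5.05708315e-03  9.54969688e-02 -6.74618410e+00]
```

```bash
python3 -m crank '[[[0.7,2.2,0],[0,0,-2.3]],[[1.4,4.4,0],[0,0,-4.5]],[[2,6,0],[0,0,-6.3]],[[2,6.4,0],[0,0,-6.7]],[[2,6.4,0],[0,0,-6.7]]]'; python3 go.py
python3 - <<'E'
from h import *
c=cap("wrist"); save(c,"wrist5.png"); np.savez("wrist5.npz",**c); save(c,"wrist5c.png",(240,130,440,290),4)
E
```

```text
t: 5.78
tcp_pos: [618.6, -0.2, 220.7]
eef_rot: [-3.068, -0.674, 0.004]
contact_force: [-0.2, 0.2, -0.4]
width: 24.4
5.775 [ 6.18611239e+02 -2.45141390e-01  2.20700527e+02] [-3.06836766 -0.6737216   0.00400731] [-0.23373772  0.21710778 -0.43270258] [-0.02150524 -0.04483396 -0.05343694] 24.43965957649658
[ 0.71416758  0.33485667 -0.00198518] [-0.03864205  0.14116715 -0.08216254]
```

View pics/wrist5c.png

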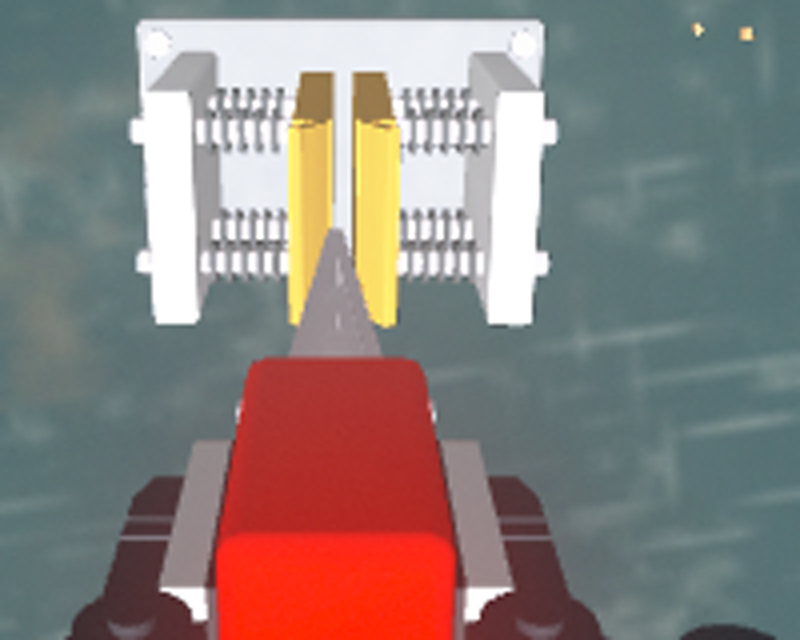

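The view shows the tip at crop (337,232) and the gap centre at about (344,200), so the blade sits a bit left of the middle. I'll quantify that.

```bash
cat > jm.py <<'E'
from h import *
def jaw(c,cx=619.4,cy=-0.25,a=24.85):
    P=cloud(c); a=np.radians(a)
    d=P-np.array([cx,cy,0]); M=np.array([[np.cos(a),np.sin(a),0],[-np.sin(a),np.cos(a),0],[0,0,1]])
    return d@M.T
E
python3 - <<'E'
from jm import *
c=dict(np.load("wrist5.npz")); c={k:(v if v.ndim else float(v)) for k,v in c.items()}
J=jaw(c); im=c["pixels"].astype(int); f=np.isfinite(J[...,0])
def rect(mask,n):
    q=J[mask]; print(n,len(q),cv2.minAreaRect(q[:,:2].astype(np.float32)),q[:,2].mean(), "x",q[:,0].min(),q[:,0].max())
rg=np.zeros(f.shape,bool); rg[130:220,265:385]=1
rect(rg&(abs(J[...,2]-80)<3)&(abs(abs(J[...,0])-44)<8),"mounts")
br=(im[...,0]-im[...,2]>60)&(im[...,1]>80)&rg
rect(br&(J[...,2]>93),"lips")
# inner edges by rows of image
for v in range(160,186,3):
    r=br[v]&(J[v,:,2]>80); xs=J[v][r]; 
    L=xs[xs[:,0]<0];Rr=xs[xs[:,0]>0]
    print(v,"y",xs[:,1].mean().round(1),"L",L[L[:,0].argmax()].round(1),"R",Rr[Rr[:,0].argmin()].round(1), "outer",xs[:,0].min().round(1),xs[:,0].max().round(1))
# blade: grey pixels between z 110..205
print("blade")
bl=f&(J[...,2]>125)&(J[...,2]<212)&(abs(J[...,0])<12); 
for v in range(184,222,3):
    r=bl[v]; r=r.copy(); r[:290]=0;r[360:]=0
    if r.sum()>1: xs=J[v][r]; u=np.where(r)[0]; print(v,u.min(),u.max(),"x",xs[:,0].min().round(2),xs[:,0].max().round(2),"mid",(xs[:,0].min()/2+xs[:,0].max()/2).round(2),"y",xs[:,1].mean().round(1),"z",xs[:,2].mean().round(1))
E
```

```text
mounts 1371 ((0.15909576416015625, 0.03472328186035156), (61.81610870361328, 99.79765319824219), 89.85005950927734) 79.6711552880914 x -49.7567842613983 50.09661467990403
lips 519 ((0.37487030029296875, -0.06875419616699219), (49.95490646362305, 26.60364532470703), 89.24687957763672) 99.79693808622459 x -13.24420181516016 13.513746578234937
160 y 24.7 L [-3.2 24.7 86.1] R [ 3.6 24.3 84. ] outer -11.9 12.4
163 y 23.0 L [-3.2 21.6 85.3] R [ 3.6 21.5 85.1] outer -12.5 12.9
166 y 20.0 L [-3.2 18.7 85.6] R [ 3.6 18.8 86. ] outer -12.7 13.0
169 y 17.1 L [-3.2 15.8 86. ] R [ 3.7 15.5 84.8] outer -12.7 13.0
172 y 14.1 L [-3.2 12.9 86.5] R [ 3.7 12.7 85.8] outer -12.7 13.1
175 y 11.2 L [-3.2  9.5 85.3] R [ 3.7  9.8 86.4] outer -12.8 13.2
178 y 8.2 L [-3.2  6.8 86.6] R [ 3.7  6.7 86.3] outer -12.8 13.2
181 y 5.2 L [-3.2  3.4 85.6] R [ 3.7  4.  87.6] outer -12.8 13.2
184 y 2.1 L [-3.2  0.4 86. ] R [ 3.7  0.7 87. ] outer -12.8 13.2
blade
187 322 325 x -2.86 -0.42 mid -1.64 y 13.5 z 138.2
190 321 326 x -3.56 0.35 mid -1.61 y 13.7 z 146.8
193 320 327 x -4.27 1.06 mid -1.61 y 13.6 z 154.1
196 319 328 x -4.88 1.72 mid -1.58 y 13.5 z 160.8
199 318 329 x -5.49 2.36 mid -1.57 y 13.3 z 166.9
202 317 329 x -6.09 2.26 mid -1.91 y 13.6 z 174.0
205 316 330 x -6.59 2.83 mid -1.88 y 13.6 z 179.8
208 315 331 x -7.16 3.39 mid -1.89 y 13.5 z 185.2
211 314 332 x -7.6 3.9 mid -1.85 y 13.5 z 190.4
214 314 333 x -7.48 4.39 mid -1.54 y 13.7 z 195.8
217 313 334 x -7.85 4.84 mid -1.51 y 13.7 z 200.6
```

The gap is about 6.9 mm with its middle at x = +0.2. The blade is at x = −1.65 and y = +1.5. I'll correct by +1.9 mm in tool x and +1.5 mm in tool y, go down to just above the lips, and recheck.

```bash
python3 -m crank '[[[0.1,0.1,1],[0,0.1,0]],[[0.19,0.15,2],[0,0.1,-0.1]],[[0.19,0.15,3],[0,0.1,-0.1]],[[0.19,0.15,3.2],[0,0.1,-0.1]],[[0.19,0.15,3.2],[0,0.1,-0.1]]]'; python3 go.py
cat > chk.py <<'E'
from jm import *
import sys
n=sys.argv[1]; c=cap("wrist"); np.savez(n+".npz",**c); save(c,n+".png",(240,130,440,290),4)
J=jaw(c); im=c["pixels"].astype(int); f=np.isfinite(J[...,0])
rg=np.zeros(f.shape,bool); rg[100:260,240:410]=1
br=(im[...,0]-im[...,2]>60)&(im[...,1]>80)&rg
q=J[rg&(abs(J[...,2]-80)<3)&(abs(abs(J[...,0])-44)<8)]; print("mounts",cv2.minAreaRect(q[:,:2].astype(np.float32)))
for v in range(110,230,5):
    r=br[v]&(J[v,:,2]>80)&(abs(J[v,:,0])<25); xs=J[v][r]; L=xs[xs[:,0]<0];Rr=xs[xs[:,0]>0]
    s=""
    if len(L)>1 and len(Rr)>1: s+="brass in %s %s out %.1f %.1f"%(L[L[:,0].argmax()].round(1),Rr[Rr[:,0].argmin()].round(1),xs[:,0].min(),xs[:,0].max())
    g=(abs(im[v,:,0]-im[v,:,2])<40)&f[v]&(J[v,:,2]>97)&(abs(J[v,:,0])<12); g[:290]=0;g[360:]=0
    if g.sum()>1: 
        x=J[v][g]; s+=" blade x %.2f..%.2f mid %.2f y %.1f z %.1f"%(x[:,0].min(),x[:,0].max(),(x[:,0].min()+x[:,0].max())/2,x[:,1].mean(),x[:,2].mean())
    if s: print(v,s)
E
python3 chk.py wrist6
```

```text
t: 6.45
tcp_pos: [620.7, -0.5, 188.7]
eef_rot: [-3.067, -0.677, 0.002]
contact_force: [-0.2, -0.7, -0.4]
width: 24.5
6.45 [ 6.20736942e+02 -4.84987398e-01  1.88654077e+02] [-3.06719595e+00 -6.77089520e-01  1.50681618e-03] [-0.17033411 -0.66255591 -0.40376741] [-0.02742932 -0.01549715 -0.01661681] 24.510979310799154
[-1.11376711 -0.77598586  0.00148912] [-0.04265117  0.04689312  0.04701444]
mounts ((0.14227294921875, 0.2209644317626953), (61.72693634033203, 99.98458099365234), 89.65193176269531)
165 brass in [-3.7 25.1 82. ] [ 4.2 24.8 81. ] out -11.6 12.1
170 brass in [-2.8 21.3 85. ] [ 3.3 21.5 85.5] out -12.8 13.3
175 brass in [-2.8 16.8 85. ] [ 3.3 16.8 84.7] out -12.9 13.3
180 brass in [-2.8 12.3 84.9] [ 3.3 12.1 84.4] out -12.9 13.4
185 brass in [-2.8  7.6 84.8] [ 3.3  8.1 86.2] out -13.0 13.5
190 brass in [-2.8  3.5 86.4] [ 3.4  3.  85. ] out -13.0 13.6 blade x -1.71..1.44 mid -0.14 y 12.5 z 114.4
195 brass in [ -3.1  12.1 125.7] [ 4.3 -1.3 85.9] out -13.1 12.8 blade x -2.34..2.87 mid 0.27 y 12.5 z 126.7
200 brass in [-5.5 -5.1 88.8] [ 6.  -4.8 89.3] out -12.3 12.9 blade x -3.59..4.16 mid 0.28 y 11.7 z 135.6
205 brass in [-7.2 -8.9 91.3] [ 7.  -9.5 89.7] out -12.3 13.0 blade x -4.78..4.66 mid -0.06 y 12.6 z 148.0
210 brass in [ -8.1 -13.1  92.6] [  8.7 -13.1  92.6] out -12.4 13.0 blade x -5.20..5.73 mid 0.26 y 12.4 z 156.7
215 brass in [ -9.8 -16.8  95.1] [  6.8  12.6 165.4] out -12.6 13.1 blade x -5.58..6.13 mid 0.27 y 12.6 z 165.4
```

View pics/wrist6.png

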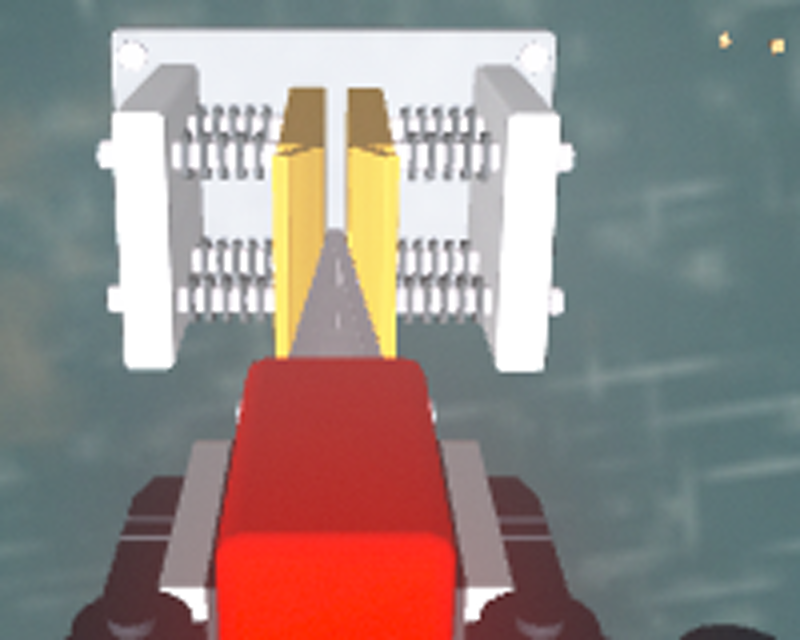

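The blade (middle about 0.2) is centred on the gap (middle about 0.25), which measures 6.1–6.9 mm. First contact should come near TCP z = 148, and 2 mm per plate near 125. I'll descend gently.

```bash
python3 -m crank '[[[0,0,0.8],[0,0,0]],[[0,0,1.6],[0,0,0]],[[0,0,2.4],[0,0,0]],[[0,0,3.1],[0,0,0]],[[0,0,3.1],[0,0,0]]]'; python3 -m crank '[[[0,0,0.3],[0,0,0]],[[0,0,0.6],[0,0,0]],[[0,0,0.9],[0,0,0]],[[0,0,1.2],[0,0,0]],[[0,0,1.2],[0,0,0]]]'; python3 chk.py wrist7|head -8;python3 go.py
```

```text
t: 7.12
tcp_pos: [620.5, -0.5, 157.2]
eef_rot: [-3.067, -0.677, 0.002]
contact_force: [-0.9, -0.3, -1.0]
width: 24.4
t: 7.75
tcp_pos: [620.6, -0.5, 145.0]
eef_rot: [-3.067, -0.677, 0.002]
contact_force: [0.2, -0.6, -0.3]
width: 24.6
mounts ((0.11529159545898438, 0.3214225769042969), (61.92649459838867, 99.85529327392578), 89.63680267333984)
180 brass in [-3.9 24.8 85.7] [ 4.1 24.6 85. ] out -12.6 12.8
185 brass in [-3.9 20.8 84.8] [ 4.1 21.2 86.2] out -13.5 13.7
190 brass in [-3.9 17.5 86.5] [ 4.1 17.  85.1] out -13.6 13.8
195 brass in [-3.9 13.3 85.5] [ 4.2 13.3 85.5] out -13.6 13.9
200 brass in [-4.6 10.1 87.4] [ 4.9 10.1 87.4] out -13.8 13.2
205 brass in [-6.1  6.8 89. ] [ 5.6  6.6 88.5] out -13.9 13.4 blade x -4.94..4.52 mid -0.21 y 12.6 z 104.5
210 brass in [-6.9  2.8 88.9] [ 7.1  3.3 90. ] out -13.8 13.4 blade x -5.35..5.65 mid 0.15 y 12.5 z 113.2
7.8 [ 6.20552223e+02 -5.39605084e-01  1.45029571e+02] [-3.06721209e+00 -6.76940747e-01  2.35778223e-03] [-0.22811475  0.26651629  0.01578535] [-0.10739312 -0.14492521 -0.02473029] 24.695552415448493
[-0.92329116 -0.74767522  0.00189642] [-0.05021391  0.07701686  0.04158749]
```

View pics/wrist7.png

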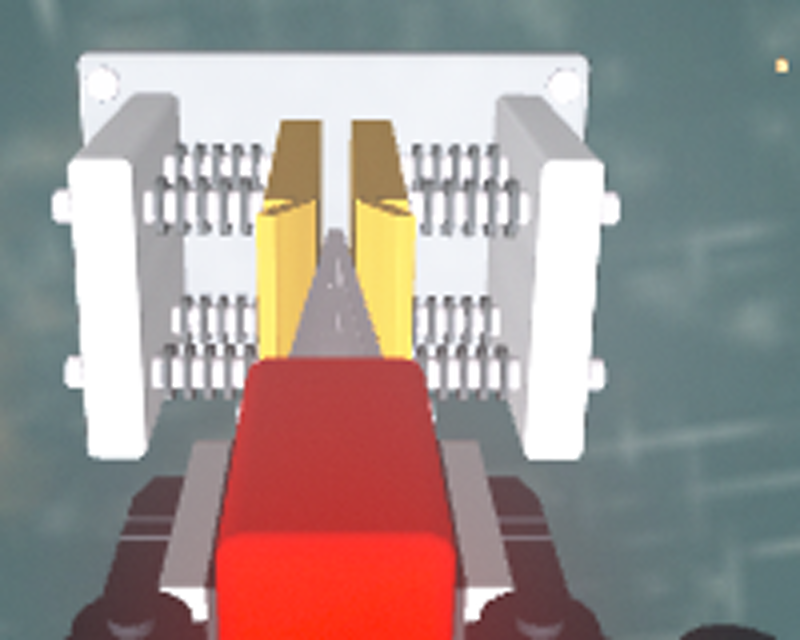

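The tip has entered the gap centred at crop (337,232), with no clear force yet. I'll step down and watch the force.

```bash
for i in 1 2; do python3 -m crank '[[[0,0,0.15],[0,0,0]],[[0,0,0.3],[0,0,0]],[[0,0,0.4],[0,0,0]],[[0,0,0.4],[0,0,0]]]'; python3 go.py | head -1; done; python3 chk.py wrist8|head -8;python3 go.py
```

```text
t: 8.3
tcp_pos: [620.7, -0.5, 141.1]
eef_rot: [-3.067, -0.677, 0.002]
contact_force: [-0.0, -0.3, 1.9]
width: 24.9
8.3 [ 6.20652019e+02 -5.14150047e-01  1.41064428e+02] [-3.06720555e+00 -6.77031228e-01  1.98734333e-03] [-0.00769476 -0.25724729  1.94830021] [-0.0476044  -0.09148877 -0.04798358] 24.926260407374524
t: 8.8
tcp_pos: [620.6, -0.5, 136.9]
eef_rot: [-3.067, -0.677, 0.002]
contact_force: [0.1, 0.2, 3.9]
width: 24.4
8.8 [ 6.20648172e+02 -5.11531482e-01  1.36939970e+02] [-3.06721273e+00 -6.77062290e-01  2.08870621e-03] [0.10858317 0.23523117 3.92595445] [ 0.00835371 -0.03197375 -0.03123021] 24.416023613741537
mounts ((0.14340972900390625, 0.4824085235595703), (61.82466506958008, 99.89320373535156), 89.56998443603516)
185 brass in [-4.4 23.3 85.1] [ 4.7 23.4 85.5] out -13.5 13.8
190 brass in [-4.4 20.  86.4] [ 4.7 19.5 84.8] out -14.3 14.6
195 brass in [-4.5 15.8 84.8] [ 4.7 16.  85.3] out -14.4 14.0
200 brass in [-4.4 12.5 86.2] [ 4.8 12.3 85.4] out -13.8 14.0
205 brass in [-5.9  8.6 85.9] [ 5.5  8.3 85. ] out -13.8 14.1 blade x -2.18..1.17 mid -0.50 y 13.0 z 97.4
210 brass in [-6.5  6.  88.9] [ 6.9  6.1 89. ] out -13.9 14.3 blade x -5.30..5.64 mid 0.17 y 12.6 z 105.3
215 brass in [-7.9  2.6 90. ] [  6.7  12.5 113.4] out -14.1 14.4 blade x -5.71..6.08 mid 0.19 y 12.5 z 113.5
8.85 [ 6.20652126e+02 -5.10747074e-01  1.36936540e+02] [-3.06722544e+00 -6.77078287e-01  2.12694288e-03] [-0.36867187  0.07817563  2.74476377] [-0.07031565 -0.0583854  -0.0288328 ] 24.634827969292797
[-1.02599693 -0.76363357  0.00185466] [-0.04602252  0.06931573  0.04638228]
```

```bash
for i in 1 2; do python3 -m crank '[[[0,0,0.15],[0,0,0]],[[0,0,0.3],[0,0,0]],[[0,0,0.45],[0,0,0]],[[0,0,0.5],[0,0,0]],[[0,0,0.5],[0,0,0]]]'; python3 go.py | head -1; done; python3 chk.py wrist9|head -8;python3 go.py
python3 - <<'E'
from h import *
c=cap("side"); save(c,"side9.png",(220,100,380,260),4)
c=cap("scene"); save(c,"scene9.png",(300,130,420,260),5)
E
```

```text
t: 9.48
tcp_pos: [620.7, -0.5, 131.9]
eef_rot: [-3.067, -0.677, 0.002]
contact_force: [-0.2, -0.4, 4.3]
width: 24.7
9.475 [ 6.20676836e+02 -5.27960059e-01  1.31910080e+02] [-3.06726932e+00 -6.77063374e-01  2.06579014e-03] [-0.21574716 -0.40203446  4.28410917] [-0.00227704 -0.03336045  0.00948314] 24.69359520802649
t: 10.1
tcp_pos: [620.7, -0.6, 127.0]
eef_rot: [-3.067, -0.677, 0.002]
contact_force: [-0.0, 0.3, 5.3]
width: 24.7
10.1 [ 6.20740400e+02 -5.57893282e-01  1.27028186e+02] [-3.06732644e+00 -6.76946303e-01  1.71651194e-03] [-0.01031752  0.27056237  5.33602473] [-0.03840399  0.04711935 -0.01797575] 24.745030770134104
mounts ((0.15439605712890625, 0.5501174926757812), (61.73188400268555, 99.91991424560547), 89.95883178710938)
185 brass in [-4.9 24.9 80.6] [ 5.3 24.8 80.3] out -14.4 13.4
190 brass in [-4.8 22.6 84.7] [ 5.2 22.5 84.3] out -13.6 14.0
195 brass in [-4.8 19.  84.4] [ 5.3 19.1 84.8] out -14.8 15.3
200 brass in [-4.8 15.6 85. ] [ 5.3 15.6 84.9] out -14.9 15.3
205 brass in [-5.5 12.8 87.2] [ 5.3 11.8 84.4] out -14.9 15.4
210 brass in [-6.2  9.1 86.9] [ 6.6  9.5 87.8] out -15.0 15.6
215 brass in [-7.5  6.5 89.4] [  6.7  12.8 104.4] out -15.1 15.0 blade x -6.28..6.13 mid -0.07 y 12.5 z 103.7
10.15 [ 6.20711754e+02 -5.59878654e-01  1.27001080e+02] [-3.06731548e+00 -6.77003756e-01  1.83564720e-03] [ 0.66907401 -0.17519379  4.90512463] [0.00522378 0.024843   0.00890486] 24.210690373308957
[-1.05944963 -0.83323951  0.00168389] [-0.03972544  0.05981971  0.04301926]
```

View pics/wrist9.png

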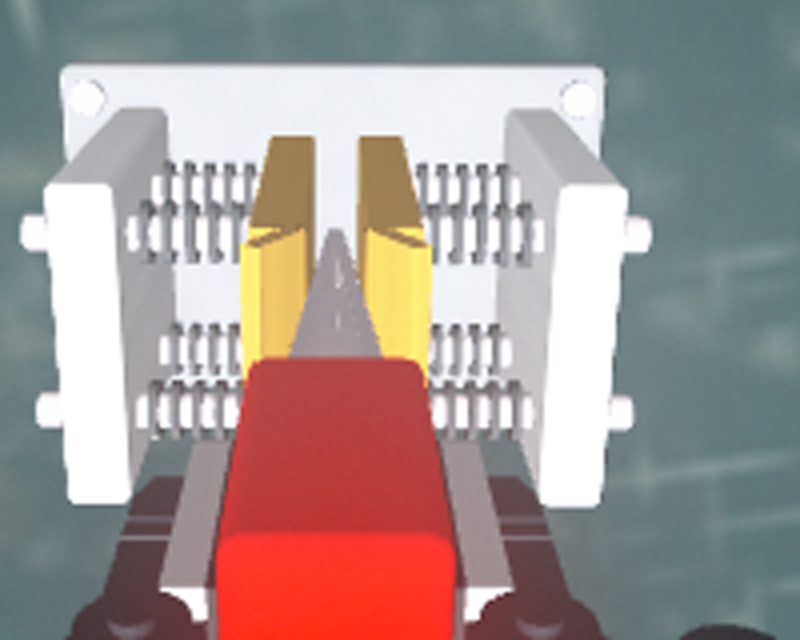

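View pics/side9.png

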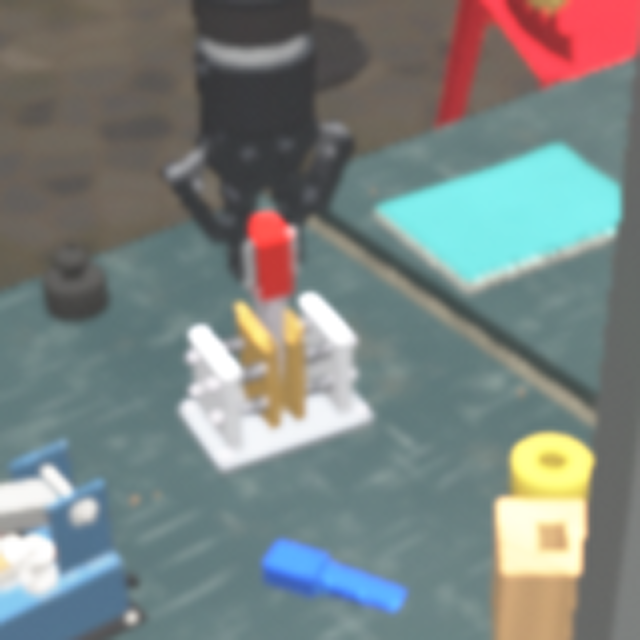

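The plates' outer edges moved from −12.9/13.35 to about −14.9/15.35 mm, so each is back about 2 mm and they are even. The push is about 5 N and the side view shows the gauge upright at crop (270,270). I'll hold for over a second, recheck, and hand in.

```bash
python3 -m crank '[[[0,0,0],[0,0,0]],[[0,0,0],[0,0,0]],[[0,0,0],[0,0,0]],[[0,0,0],[0,0,0]],[[0,0,0],[0,0,0]]]'; python3 -m crank '[[[0,0,0],[0,0,0]],[[0,0,0],[0,0,0]],[[0,0,0],[0,0,0]],[[0,0,0],[0,0,0]],[[0,0,0],[0,0,0]]]'; python3 chk.py wrist10|sed -n 1,6p; python3 go.py
python3 -c "
import numpy as np;from h import *
a=np.load('scene0.npz')['pixels'].astype(int);c=cap('scene')['pixels'].astype(int)
for n,(u,v) in dict(ribbon=(297,244),weight=(439,222),pen=(298,184)).items(): print(n,abs(a-c)[v-12:v+12,u-18:u+18].mean())"
```

```text
t: 10.88
tcp_pos: [620.7, -0.5, 127.0]
eef_rot: [-3.067, -0.677, 0.002]
contact_force: [-0.5, -0.1, 4.0]
width: 24.5
t: 11.5
tcp_pos: [620.7, -0.6, 127.0]
eef_rot: [-3.067, -0.677, 0.002]
contact_force: [-0.4, -0.5, 4.0]
width: 24.4
mounts ((0.06398391723632812, 0.33306121826171875), (61.7894172668457, 100.05585479736328), 89.91264343261719)
185 brass in [-4.9 24.8 80.3] [ 5.3 24.7 80. ] out -14.4 14.1
190 brass in [-4.8 22.7 84.9] [ 5.2 22.5 84.2] out -13.7 14.1
195 brass in [-4.8 19.1 84.7] [ 5.3 19.3 85.4] out -14.8 15.2
200 brass in [-4.9 15.3 84.1] [ 5.3 15.4 84.4] out -14.9 15.4
205 brass in [-5.5 12.2 85.4] [ 5.3 12.4 86.1] out -15.0 15.5
11.55 [ 6.20720620e+02 -5.37005496e-01  1.26986411e+02] [-3.06731518e+00 -6.77075365e-01  1.84363705e-03] [-0.75729482  0.93115563  4.56754334] [ 0.01023846  0.00356413 -0.00970023] 24.77974495832999
[-1.07708299 -0.8162711   0.00168821] [-0.03894062  0.06029076  0.04557255]
ribbon 1.3190586419753085
weight 2.1882716049382718
pen 0.9324845679012346
```

Everything is steady and the bystanders have not moved, so I'm handing in.

```bash
python3 -c "
from rig import bot
print(bot.job_done()); s=bot.get_state(); print(s['t'],s['tcp_pos'],s['contact_force'],s['width'])"
```

```text
the job is handed in; nothing more can be done
None
the job is handed in; nothing more can be done
```

I lifted the red-handled gauge out of its stand and slid its blade down between the brass plates. I then handed in at about 11.6 s while still holding it still and upright; no verdict was reported.

**Last checks:**
- **Plates:** the wrist camera puts each plate about 2 mm back, and evenly so. I have no direct joint reading.
- **Depth:** worked out from the grip height, the tip is about 41 mm below the throat and the handle's underside about 34 mm above it.
- **Push and grip:** the downward push settled at about 4–4.5 N. The fingers stayed at 24.6 mm, the handle's width, with 45 N set.
- **Alignment:** the tool is within 0.1° of the gap direction and of vertical. The blade is about 0.1 mm off the middle of the gap.
- **Bystanders:** the ribbon roll, iron weight and pen look unmoved in the scene camera.

**What disagreed:** the measured arm position and the wrist camera differed by 1–2 mm sideways at the crimping head, and I went by the camera. Successive pictures gave the resting gap as 6.1 and 6.9 mm, so I set the depth from the plates' movement and the force. After handing in, no further state could be read.

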